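# Seat and lock the taper arbor of the sample mill

### The arm

A 7-joint arm with a two-finger parallel gripper is mounted at the origin on the work surface. World frame = base frame: x ahead of the robot, y to its left, z up, the work surface at z = 0. Lengths are in mm, angles in rad, forces in N, time in s.
With the tool pointing down it reaches from about 400 to 900 mm from the base axis. Payload 5.6 kg.
Tool frame: the origin (TCP) lies midway between the tips of the shut fingers; the grasp point (between the pads) lies 19 mm behind it; x points along the fingers, y is the direction in which the jaws open and shut, and the axes are right-handed (so a half turn about x gives the same grasp; the last joint's range is limited). The gripper opens to 92 mm and grips with 3 to 60 N. Pads are 20 mm wide; open, the fingers measure 128 mm over their backs; the gripper's body (75 mm by 189 mm) begins 69 mm behind the grasp point.
Start: joints at [-1.391, 0.468, -0.012, 1.603, 0.006, 1.071, -0.056], TCP at [143.668, 633.932, 183.992] pointing down, gripper open.
Joint ranges: [-2.53, 2.53], [-0.31, 2.02], [-1.57, 1.55], [0.28, 2.44], [-1.29, 4.43], [0.15, 1.84], [-2.92, 2.92]. Speed limits (rad/s): [2.57, 2.57, 3.14, 3.14, 3.14, 3.14, 3.14].

### API

Orientations are given as a rotation vector (axis times angle).
In Python, from cell import robot, grip, kin, viewer gives the robot as it stands. Calls block until the motion is done:
- robot.movep(position, orientation): joint-space move of the TCP to a pose.
- robot.servo_line(position, feed=150, rotation=None): straight line of the TCP; rotation=None keeps the orientation; feed is the mean speed in mm/s.
- robot.goto_joints(angles): joint-space move.
- grip(opening, newtons=None): opening from 0.0 (shut) to 1.0 (fully open); newtons is the grip in N (None keeps the last); returns when the fingers have stopped.
- robot.hold(seconds).
- kin.ik(position, orientation): joint angles nearest the present ones, or None.
- robot.observe(): the state.
- viewer.read_camera(name): name is "scene" or "top"; returns the picture (420x560x3 uint8, red, green, blue); there is no depth.
- viewer.camera_info(name): a dict with "camera_matrix" (3x3 intrinsics, pixels), "R" (3x3) and "t" (3): a world point X has camera coordinates R X + t. Camera axes: x right, y down, z forward; pixel columns grow to the right and rows downward; lengths in mm; the calibration is good to about 2 mm. A picture is of the moment at which its call begins. camera_info takes no time and is no camera call.
A pose or a line that the arm cannot do raises robot.IKError and nothing moves.
- robot.job_done(): hands the job in, once; it reports no verdict.
Trained networks look in the newest picture that a camera, given by its name, has taken for a name from the list of things; names that differ only in an ending like _2 or _b are one class to them, and where a whole thing is asked for, a point or a joint stands for the part that bears it (a point fixed in the world has none). Each returns a list of dicts, best first, with "confidence" (0 to 1); they miss things now and then, are a little off and sometimes report something else, mostly with a low value. They report only what shows in the picture. A call takes as long as a camera call. They do not tell look-alikes from the thing itself.
- viewer.silhouettes(name, camera): "mask" (420x560 bool, what is visible of it).
- viewer.pinpoint(name, camera): "at" ([x, y, z] in mm, in the coordinates of the camera as it stood for that picture, good to about 4 mm: a listed point, or the origin of a listed thing).
The state is a dict: "t": time; "joints": joint angles; "joint_velocities": joint speeds; "joint_torque": joint torques, N m; "tcp_pos": TCP position; "tcp_rot": TCP orientation; "contact_force": force on the tool from outside, world axes, zero at the start; "wrist_torque": the same for the moment, N m; "grip_width": opening from 0.0 (shut) to 1.0 (fully open).
Only numpy, scipy, OpenCV 4.12 (cv2) and the standard library are available. Lean on these libraries where they do the work, as an engineer would, in place of code of your own. Each camera call takes 0.05 s, during which the arm holds its last target. There are 200 camera calls.

### The job

Take the plain round arbor with the tapered shank out of the tool rack, stand it lightly in the taper socket of the white sample mill and let go of it. Then tap it on top with the mallet, straight down and gently (more than 28 newtons would damage the spindle): it goes down easily at first, then turns stiff, and it is locked when it stops dead, with its shoulder still a few millimetres clear of the socket's face, at a depth that differs from one fitting to the next. Stand the mallet back on its round pad and leave the other things where they are.

Things in the scene. Friction and masses are not known exactly. Their poses are not given: they have to be found in the camera images.
- arbor: steel arbor, 0.25 to 0.5 kg, hanging by its flange in one of the rack's three holes, up to 3 mm sideways play. Origin: tip of the shank; z up its axis. From the tip up: tapered shank 50 mm long, 18 mm diameter growing to 28 mm; flange 50 mm diameter from 50 to 58 mm; plain round neck 30 mm diameter from 58 to 95 mm, to be gripped, with a flat top to be struck
- shoulder (a point): centre of the underside of the arbor's flange, 50 mm above the arbor's tip
- crown (a point): centre of the arbor's flat top, 95 mm above its tip
- mill: white sample-mill drive fixed to the bench: housing 150 x 140 x 60 mm and on it an upright steel nose 68 mm in diameter, its face 85 mm above the bench, with a 39 mm hole and in it a dark taper sleeve (mouth about 24 mm wide, from 12 mm below to 15 mm above the face; 30 mm long, same taper as the shank). Origin: centre of the underside; z up
- socket_face (a point): centre of the nose's flat face. The arbor set in lightly stands with its shoulder 6 to 33 mm above it. Under the mallet it first slides 2 to 22 mm at up to 7 N, then moves its last 2.5 mm at about 14 to 18 N, then meets a solid stop, shoulder 2 to 9 mm above the face; it stays as deep as driven. Neither the slide left nor the stop's height can be measured beforehand
- lock (a joint): how far the taper is locked, m: 0 while the arbor is loose or still sliding easily; grows over the stiff last 2.5 mm of the drive; 0.0025 at the solid stop (fully locked)
- rack: grey tool rack fixed to the bench, 240 x 76 mm, 62 mm high, with three upright 35 mm holes in a row along its x axis, 80 mm apart, the middle one at its centre. Origin: centre of the underside
- mallet: mallet, 0.3 to 0.55 kg. Pale nylon head: upright cylinder 44 mm diameter, 90 mm high, standing on its flat lower face on the pad. Handle 18 mm thick, level, along the mallet's -x axis, 45 mm above the lower face, to 174 mm from the head's axis. Origin: centre of the lower face; z up. Gripped by the top 35 mm of the head, across the handle, it strikes with the lower face
- pad: thin round light grey pad fixed to the bench, 90 mm diameter, 4 mm thick, the mallet's place. Origin: centre of its underside
- disc_rotor: bystander in the rack: low disc rotor, 56 mm wide, top 20 mm above the rack
- cross_rotor: bystander in the rack: cross-shaped rotor, 44 mm wide, top 20 mm above the rack
- amber_bottle: bystander: amber bottle, 60 mm diameter, 140 mm high, beyond the mill. Origin: centre of its underside
- amber_jar: bystander: amber jar, 56 mm diameter, 75 mm high
- white_jar: bystander: white jar, 64 mm diameter, 60 mm high
- wrench: bystander: wrench lying at the right
- cartridge: bystander: white plastic cartridge lying at the left, 120 mm long, 34 mm diameter
Not all that is in view belongs to the job. What is shaped like the arbor but turquoise or yellow is not meant.

How it is judged (in metres and radians):
On the way, in this order (a step that is already met when the one before it is completed fails the run):
1. the arbor stands upright in the socket, let go, seated but not yet locked (angle between arbor's own z axis and vertical below 0.06 rad and horizontal distance between shoulder and socket_face below 0.004 m and z of shoulder in the frame of socket_face between 0.003 and 0.036 m and value of joint lock below 0.001 m and contact force between the fingers and arbor below 0.1 N and linear speed of arbor below 0.02 m/s), for 0.2 s.
2. under the mallet the taper locks (angle between arbor's own z axis and vertical below 0.06 rad and horizontal distance between shoulder and socket_face below 0.004 m and value of joint lock above 0.0017 m and z of shoulder in the frame of socket_face below 0.011 m and contact force between mallet and arbor above 4 N).
At the end, for the whole second after the job is handed in: The lock is at least 1.7 of its 2.5 mm in; arbor upright (within 0.06 rad) and centred (within 4 mm), its shoulder less than 11 mm above the socket's face; the mallet stands upright (0.1 rad) on the pad, within 35 mm of its centre; both are at rest (angle between arbor's own z axis and vertical below 0.06 rad and horizontal distance between shoulder and socket_face below 0.004 m and value of joint lock above 0.0017 m and z of shoulder in the frame of socket_face below 0.011 m and horizontal distance between mallet and pad below 0.035 m and angle between mallet's own z axis and vertical below 0.1 rad and z of mallet in the frame of pad below 0.008 m and linear speed of each of mallet, arbor below 0.02 m/s); the robot touches nothing.
It fails at once if the mallet strikes or presses the arbor with more than 28 N (contact force between mallet and arbor above 28 N).
It fails at once if the arbor is dropped or rammed into the mill with more than 60 N (other than by the mallet) (contact force between arbor and mill above 60 N and contact force between mallet and arbor below 0.5 N).
It fails at once if the taper is locked by pushing with the fingers or arm on the arbor instead of with the mallet (value of joint lock above 0.001 m and contact force between any of the fingers, the arm and arbor above 0.5 N).
It fails at once if a bystander is moved more than 25 mm (distance of any of disc_rotor, cross_rotor, amber_bottle, amber_jar, white_jar, wrench, cartridge from where it was at the start of the episode above 0.025 m).
It also fails if it takes over 72 s, if anything falls off the work surface, if the arm or the gripper's body presses on something with over 40 N, if the wrist force passes 120 N, or if a joint passes its speed limit or range.

## Working session

There is one attempt and no reset: what is moved stays moved. The work goes in short steps, each a Python script; the robot and the scene stay as the last script left them, time stands still between calls to the robot, and variables do not carry over. Pictures are saved under pics/ and viewed, about 8 in all and at most 12, crops included, and the job is handed in when it is done.

```bash
ls; mkdir -p pics
cat > h.py <<'E'
import numpy as np, cv2
from cell import robot, grip, kin, viewer
def w(at,cam):
    i=viewer.camera_info(cam); return np.array(i["R"]).T@(np.array(at)-np.array(i["t"]))
def save(im,n): cv2.imwrite("pics/"+n+".png",im[:,:,::-1])
E
python3 - <<'E'
from h import *
a=viewer.read_camera("scene"); b=viewer.read_camera("top")
save(a,"s0"); save(b,"t0")
for c in("scene","top"):
    i=viewer.camera_info(c); print(c,np.round(i["camera_matrix"],0).tolist(),"campos",np.round(-np.array(i["R"]).T@i["t"]),np.round(i["R"],2).tolist())
    for n in ["arbor","crown","shoulder","mill","socket_face","rack","mallet","pad","disc_rotor","cross_rotor","amber_bottle","amber_jar","white_jar"]:
        print(n,[(np.round(w(d["at"],c),0).tolist(),round(d["confidence"],2)) for d in viewer.pinpoint(n,c)[:4]])
o=robot.observe(); print(o["t"],o["tcp_rot"],o["contact_force"])
E
```

```text
pics
scene [[386.0, 0.0, 285.0], [0.0, 386.0, 210.0], [0.0, 0.0, 1.0]] campos [1011.  691.  852.] [[-0.83, 0.56, -0.02], [0.38, 0.55, -0.74], [-0.4, -0.63, -0.67]]
arbor [([494.0, 257.0, 8.0], 0.91), ([530.0, 374.0, -1.0], 0.89), ([388.0, 137.0, -1.0], 0.77), ([466.0, -299.0, -2.0], 0.24)]
crown [([528.0, 371.0, 95.0], 0.87), ([387.0, 135.0, 100.0], 0.81), ([729.0, 181.0, -3.0], 0.74)]
shoulder [([493.0, 256.0, 62.0], 0.72), ([391.0, 134.0, 46.0], 0.72)]
mill [([586.0, -28.0, 0.0], 0.85)]
socket_face [([587.0, -34.0, 83.0], 0.57)]
rack [([493.0, 255.0, 2.0], 0.97)]
mallet [([475.0, -294.0, 4.0], 0.88)]
pad [([467.0, -300.0, -1.0], 0.48)]
disc_rotor [([416.0, 247.0, 26.0], 0.69)]
cross_rotor [([568.0, 268.0, 29.0], 0.55)]
amber_bottle [([729.0, 180.0, -1.0], 0.74)]
amber_jar [([714.0, -179.0, -0.0], 0.87)]
white_jar [([431.0, -10.0, -2.0], 0.7)]
top [[438.0, 0.0, 277.0], [0.0, 438.0, 207.0], [0.0, 0.0, 1.0]] campos [ 445.    7. 1385.] [[-0.02, -1.0, -0.0], [-1.0, 0.02, -0.08], [0.08, 0.0, -1.0]]
arbor [([490.0, 256.0, 11.0], 0.78), ([386.0, 135.0, 5.0], 0.61)]
crown [([527.0, 375.0, 95.0], 0.74), ([490.0, 257.0, 109.0], 0.71)]
shoulder [([493.0, 257.0, 64.0], 0.75), ([529.0, 373.0, 52.0], 0.73), ([389.0, 133.0, 46.0], 0.59), ([502.0, -503.0, 3.0], 0.23)]
mill [([584.0, -28.0, -1.0], 0.76)]
socket_face [([584.0, -33.0, 82.0], 0.77)]
rack [([491.0, 254.0, 1.0], 0.84)]
mallet [([476.0, -295.0, 5.0], 0.68)]
pad [([467.0, -300.0, 3.0], 0.72), ([729.0, 180.0, 0.0], 0.3), ([412.0, 241.0, 33.0], 0.24)]
disc_rotor [([410.0, 240.0, 31.0], 0.78), ([433.0, -10.0, -4.0], 0.61), ([713.0, -181.0, 3.0], 0.46)]
cross_rotor [([570.0, 269.0, 30.0], 0.6)]
amber_bottle [([729.0, 182.0, 1.0], 0.97)]
amber_jar [([716.0, -178.0, 1.0], 0.6)]
white_jar [([433.0, -10.0, -2.0], 0.54), ([489.0, 256.0, 15.0], 0.39)]
1.4 [ 0.17497919  1.56365824 -0.17497597] [-0.03937939  0.27669714  0.17109053]
```

View pics/s0.png

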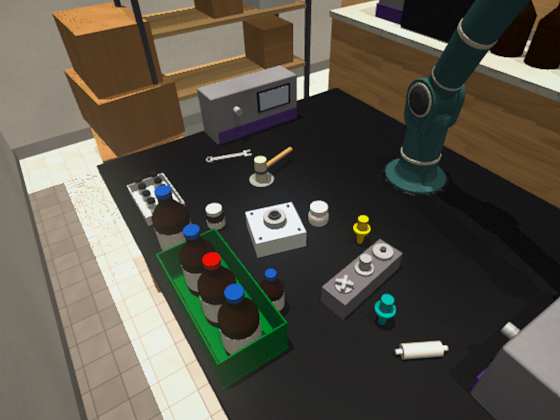

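View pics/t0.png

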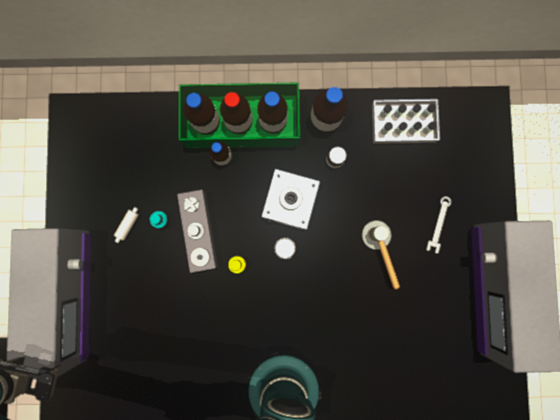

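Run:
```python
from h import *
a=cv2.imread("pics/s0.png"); b=cv2.imread("pics/t0.png")
def crop(im,u,v,r=24): return cv2.resize(im[v-r:v+r,u-r:u+r],(390,290) if 0 else (290,290),interpolation=cv2.INTER_CUBIC)
g=np.vstack([np.hstack([crop(a,365,264),crop(a,274,220)]),np.hstack([crop(b,195,231),crop(b,291,198)])])
cv2.imwrite("pics/c1.png",g)
from scipy.spatial.transform import Rotation as R
print(R.from_rotvec(robot.observe()["tcp_rot"]).as_matrix().round(2))
def proj(c,X):
    i=viewer.camera_info(c); p=np.array(i["R"])@X+i["t"]; q=np.array(i["camera_matrix"])@p; return (q[:2]/q[2]).round(1)
for X in([491,257,107],[491,256,62],[585,-33,85],[475,-294,94]): print(X,proj("scene",np.array(X)),proj("top",np.array(X)))
```

```text
[[ 0.    0.22  0.98]
 [-0.    0.98 -0.22]
 [-1.    0.    0.  ]]
[491, 257, 107] [366.  257.1] [192.5 229.8]
[491, 256, 62] [363.6 268.3] [195.7 230.3]
[585, -33, 85] [273.6 214.4] [291. 197.]
[475, -294, 94] [259.8 158.6] [380.5 232.3]
```

View pics/c1.png

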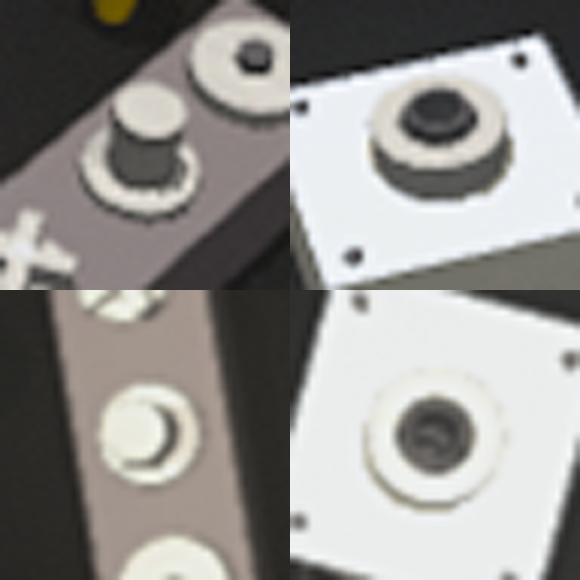

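Shown: the steel arbor hangs in the middle rack hole (scene 365,258; top 193,230). The look-alikes are turquoise (scene 385,308) and yellow (362,228), and the crop confirms the choice. The socket is at scene (274,216), top (291,198). Next I triangulate.

```bash
cat >> h.py <<'E'
from scipy.optimize import least_squares
from scipy.spatial.transform import Rotation as Rot
def proj(c,X):
    i=viewer.camera_info(c); q=np.array(i["camera_matrix"])@(np.array(i["R"])@np.array(X)+i["t"]); return q[:2]/q[2]
def tri(ps,pt,z=None):
    f=lambda x: np.r_[proj("scene",x)-ps,proj("top",x)-pt,[] if z is None else [(x[2]-z)*3]]
    r=least_squares(f,[550,0,80.]); return r.x.round(1),r.fun.round(1)
def down(a): # jaw direction at angle a from x
    c,s=np.cos(a),np.sin(a); return Rot.from_matrix(np.array([[0,c,s],[0,s,-c],[-1,0,0]])).as_rotvec()
E
python3 - <<'E'
from h import *
for n,ps,pt,z in [("crown",(365.4,257.9),(192.8,230.1),107),("socket",(274.5,216.0),(290.8,198.0),85)]:
    print(n,tri(ps,pt),tri(ps,pt,z))
a=viewer.read_camera("scene"); b=viewer.read_camera("top")
def fit(m):
    c=cv2.fitEllipse(max(cv2.findContours(m.astype(np.uint8),0,1)[0],key=len)); return np.round(np.r_[c[0],c[1],c[2]],1)
for n in ["pad","mallet","mill","arbor"]:
    for c in ("scene","top"):
        for d in viewer.silhouettes(n,c)[:3]:
            m=d["mask"]; ys,xs=np.nonzero(m); print(n,c,round(d["confidence"],2),m.sum(),"cen",xs.mean().round(1),ys.mean().round(1),"box",xs.min(),xs.max(),ys.min(),ys.max(),fit(m))
g=[]
for im,(u,v) in((a,(265,165)),(b,(384,245))):
    g.append(cv2.resize(im[v-36:v+36,u-36:u+36],(396,396),interpolation=cv2.INTER_CUBIC))
save(np.hstack(g),"c2")
E
```

```text
crown (array([490.9, 256.2, 103. ]), array([ 0.2,  0. ,  0.2, -0.2])) (array([491.9, 256.9, 107. ]), array([ 0.3, -0.7, -0.3, -0.6, -0.1]))
socket (array([582.6, -32.6,  77.8]), array([-0., -0., -0.,  0.])) (array([583.4, -30.3,  85. ]), array([ 0. , -1.3, -0.7, -0.5, -0.1]))
pad scene 0.58 199 cen 260.6 181.1 box 249 273 174 187 [260.6 179.8  14.   23.3  87.1]
pad top 0.7 296 cen 371.9 234.4 box 362 389 221 248 [374.2 234.1  22.2  26.5  24.4]
pad top 0.37 331 cen 283.9 248.1 box 274 294 238 258 [283.9 248.1  19.6  19.8  29.8]
pad top 0.23 1552 cen 197.5 227.5 box 178 216 190 271 [196.6 227.6  30.8  91.6 170.7]
mallet top 0.67 523 cen 383.1 248.9 box 368 398 226 287 [385.  252.4  20.8  60.9 158.8]
mallet top 0.65 338 cen 284.0 247.8 box 274 294 238 258 [284.  247.8  19.7  20.1 107.9]
mill scene 0.69 2326 cen 275.0 229.4 box 245 306 204 255 [274.8 229.5  49.6  61.5  94.1]
mill scene 0.65 312 cen 363.4 265.8 box 354 372 254 276 [363.3 265.9  17.2  22.1  11.5]
mill scene 0.55 303 cen 382.3 251.7 box 372 393 244 260 [382.3 251.8  16.6  21.2  92.2]
mill top 0.72 2315 cen 289.8 199.7 box 263 317 170 228 [289.9 199.7  51.9  58.9  12.4]
arbor scene 0.79 417 cen 384.9 308.4 box 375 395 295 323 [384.9 308.4  18.6  27.2  15.1]
arbor scene 0.71 325 cen 364.1 266.2 box 355 373 254 277 [364.1 266.2  17.4  22.5 176.5]
arbor scene 0.52 302 cen 361.0 228.5 box 353 369 216 243 [361.  228.5  14.4  25.6   7.5]
arbor top 0.72 197 cen 236.6 263.7 box 229 244 256 271 [236.6 263.7  14.9  15.1 107.7]
arbor top 0.58 200 cen 195.2 230.5 box 188 203 223 238 [195.2 230.5  14.7  15.5  13.2]
arbor top 0.56 198 cen 158.0 219.7 box 150 166 213 227 [158.  219.7  14.4  15.8  88.5]
```

View pics/c2.png

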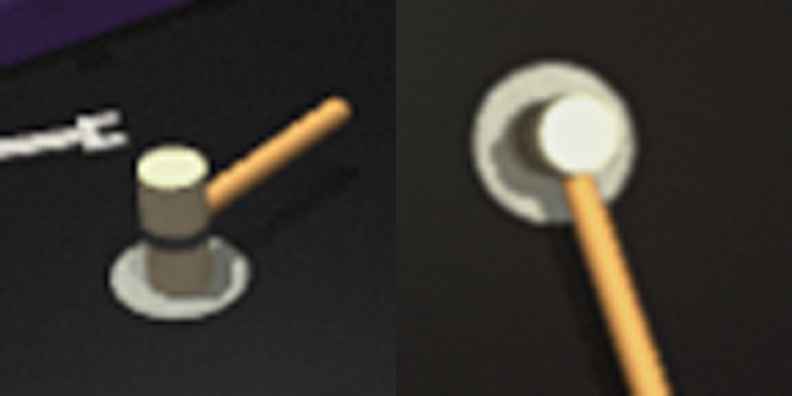

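Run:
```python
from h import *
print("mallet",tri((259.9,159.0),(380.7,233.1)),tri((259.9,159.0),(380.7,233.1),94))
print("pad",tri((261.3,178.9),(376.5,234.4)),tri((261.3,178.9),(376.5,234.4),4))
print("rack ends top", )
def onplane(c,p,z): return least_squares(lambda x:proj(c,[x[0],x[1],z])-p,[500,0]).x.round(0)
print("handle",onplane("top",(380.9,241.5),49),onplane("top",(394.4,281.),49))
print(viewer.camera_info("top")["t"])
# silhouette axis of rack
viewer.read_camera("top")
m=viewer.silhouettes("rack","top")[0]["mask"]; r=cv2.minAreaRect(cv2.findContours(m.astype(np.uint8),0,1)[0][0]); B=cv2.boxPoints(r); print([onplane("top",p,62).tolist() for p in B])
p=robot.observe()["tcp_pos"]
robot.servo_line([p[0],p[1],330],feed=200)
a=1.73
robot.movep([491.5,256.7,250],down(a))
o=robot.observe(); print(o["t"],o["tcp_pos"],o["joints"],o["contact_force"])
save(np.hstack([viewer.read_camera("scene")[170:350,260:480],viewer.read_camera("top")[140:320,100:320]]).repeat(2,0).repeat(2,1)[:, :],"c3")
```

```text
mallet (array([ 473.2, -295.6,   90.5]), array([ 0.2,  0. ,  0.1, -0.1])) (array([ 473.7, -294.2,   94. ]), array([ 0.2, -0.6, -0.1, -0.3, -0. ]))
pad (array([ 470.6, -303.3,   -1.9]), array([-0.1, -0. , -0.1,  0.1])) (array([ 471.4, -300.9,    4. ]), array([-0.1, -0.9, -0.4, -0.2, -0.1]))
rack ends top
handle [ 448. -305.] [ 329. -341.]
[  19.61337277  559.27305152 1343.25822955]
[[603.0, 312.0], [615.0, 229.0], [380.0, 192.0], [368.0, 273.0]]
4.7667 [491.08742317 257.87364628 249.94469101] [-0.76434911  0.24061605  0.26387401  1.77959685 -0.06915095  1.13030251
  1.25349194] [ 0.12312122 -0.33606139 -0.40098856]
```

Run:
```python
from h import *
robot.servo_line([491.5,256.7,130],feed=150)
robot.servo_line([491.5,256.7,74],feed=60)
o=robot.observe(); print(o["tcp_pos"],o["contact_force"])
grip(0.0,30)
o=robot.observe(); print(o["t"],o["grip_width"]*92,o["tcp_pos"],o["contact_force"],o["wrist_torque"])
robot.servo_line([491.5,256.7,104],feed=60)
robot.servo_line([491.5,256.7,210],feed=120)
o=robot.observe(); print(o["t"],o["grip_width"]*92,o["contact_force"],o["wrist_torque"])
i=viewer.read_camera("scene"); j=viewer.read_camera("top")
save(np.hstack([i[170:320,280:430],j[150:300,120:270]]).repeat(2,0).repeat(2,1),"c3")
```

```text
[491.83085759 256.85249682  74.35644884] [-0.62542498 -0.69844083 -0.54634861]
7.9083 27.321020323508563 [491.48341059 256.67520242  73.99850685] [-1.16222237  0.02408432 -0.25852478] [ 0.02197393 -0.06260393  0.0256447 ]
9.5917 27.188635355432567 [ 0.54740323 -0.81545304 -4.41429524] [-0.009241   -0.05050468 -0.00055582]
```

View pics/c3.png

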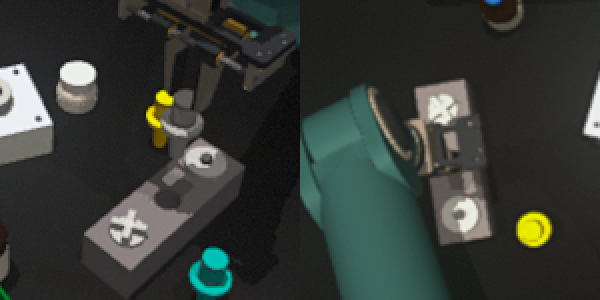

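Run:
```python
from h import *
robot.servo_line([584,-32,210],feed=250)
robot.servo_line([584,-32,172],feed=100)
o=robot.observe(); print(o["t"],o["tcp_pos"],o["grip_width"]*92,o["contact_force"],o["wrist_torque"])
i=viewer.read_camera("scene"); j=viewer.read_camera("top")
for n in("crown","shoulder","arbor","socket_face"):
  for c in("scene","top"):
    print(n,c,[(w(d["at"],c).round(1).tolist(),round(d["confidence"],2)) for d in viewer.pinpoint(n,c)[:4]])
save(cv2.resize(i[160:250,225:325],None,fx=6,fy=6,interpolation=cv2.INTER_CUBIC),"c4"); save(j,"t4")
```

```text
11.5917 [584.09181127 -31.70771793 171.99110651] 27.04945510058308 [ 0.34601948  0.36921608 -3.99159911] [ 0.016791   -0.05718872 -0.02175495]
crown scene [([588.4, -32.8, 204.9], 0.71), ([527.1, 368.8, 98.6], 0.6), ([388.3, 136.2, 95.4], 0.53)]
crown top [([382.7, 136.1, 91.4], 0.76), ([529.0, 374.2, 92.2], 0.58)]
shoulder scene [([390.4, 132.5, 46.3], 0.68), ([530.6, 370.8, 45.8], 0.64), ([587.2, -31.0, 162.1], 0.59)]
shoulder top [([389.4, 133.9, 46.0], 0.7), ([512.4, 482.7, -0.4], 0.7), ([532.0, 375.2, 48.2], 0.69), ([501.4, -503.1, 2.6], 0.38)]
arbor scene [([528.3, 371.0, -1.7], 0.87), ([389.0, 138.6, -1.2], 0.57), ([584.8, -29.8, 107.6], 0.51)]
arbor top [([385.1, 133.3, 2.9], 0.74), ([528.8, 370.1, -2.7], 0.45)]
socket_face scene [([584.1, -31.1, 86.7], 0.81)]
socket_face top []
```

View pics/c4.png

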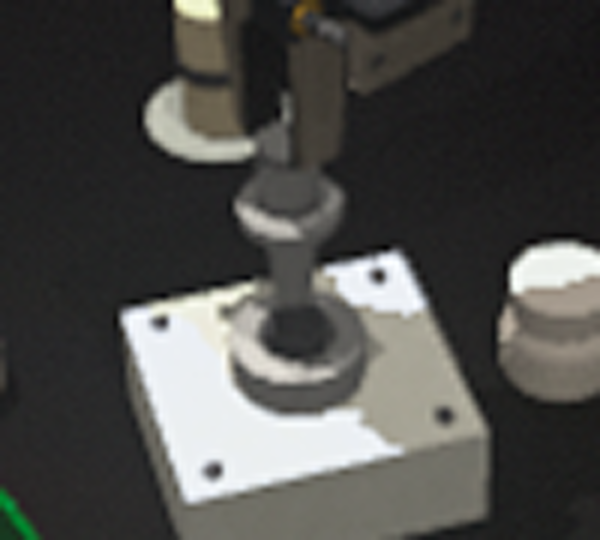

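Run:
```python
from h import *
T=[584.1,-31.7]
for z in (166,158,122,110,85,60): print(z,(proj("scene",T+[z])-[225,160]+.42)*6)
def onplane(c,p,z): return least_squares(lambda x:proj(c,[x[0],x[1],z])-p,[500,0]).x.round(1)
px=lambda p:np.array(p)/6+[225,160]-.42
for p in[(160,322),(378,275),(445,415),(212,470)]: print(onplane("scene",px(p),60))
for p,z in[((298.5,335),85),((289.5,207),166),((290.5,213),158)]: print(z,onplane("scene",px(p),z))
# top view screw holes & nose from t0
b=cv2.imread("pics/t0.png",0)[165:235,255:325]
cl=cv2.connectedComponentsWithStats((b<150).astype(np.uint8))
print([(s[4],(c+[255,165]).round(1).tolist()) for s,c in zip(cl[2],cl[3]) if 2<s[4]<200])
for z in(60,85): print(z,proj("top",T+[z]).round(1))
```

```text
166 [290.58736624 202.19059643]
158 [291.25545975 215.37119179]
122 [294.18253319 273.11845288]
110 [295.13033302 291.81728157]
85 [297.06204399 329.92736677]
60 [298.93789713 366.93545128]
[ 624.3 -100.3]
[512.9 -66.7]
[544.1  37.6]
[656.5   4.7]
85 [585.5 -28.2]
166 [586.4 -29. ]
158 [583.5 -33.4]
[(np.int32(3), [278.3, 175.7]), (np.int32(5), [313.0, 185.0]), (np.int32(120), [290.5, 197.5]), (np.int32(3), [267.7, 211.7]), (np.int32(3), [302.7, 221.7])]
60 [290.3 198.1]
85 [290.5 197.3]
```

Run:
```python
from h import *
p=np.array([584,-32,172.]); o=robot.observe(); f0=np.array(o["contact_force"])
log=[]
while p[2]>100:
    p[2]-=3 if p[2]>135 else 2
    robot.servo_line(p,feed=40)
    o=robot.observe(); f=np.array(o["contact_force"])-f0
    log.append((round(p[2]),round(o["tcp_pos"][2],1),f.round(1).tolist()))
    if f[2]>3.5 or np.hypot(f[0],f[1])>8: break
print(log[-9:],o["t"],o["wrist_torque"])
```

```text
[(136, np.float64(135.7), [-0.1, -0.1, 0.3]), (133, np.float64(132.8), [-0.5, 0.1, -0.7]), (131, np.float64(130.9), [0.4, 0.1, 0.6]), (129, np.float64(128.8), [0.7, 0.7, 0.7]), (127, np.float64(126.8), [0.5, 0.7, -0.8]), (125, np.float64(124.8), [0.6, 0.9, -0.3]), (123, np.float64(122.8), [0.6, 1.3, -1.0]), (121, np.float64(121.2), [0.6, 2.0, 2.3]), (119, np.float64(119.4), [0.6, 1.4, 6.9])] 17.0917 [ 0.61084681  0.14366247 -0.01042636]
```

Run:
```python
from h import *
grip(0.75,30); robot.hold(0.2)
o=robot.observe(); print(o["t"],o["contact_force"],o["grip_width"])
p=o["tcp_pos"]
robot.servo_line([584,-32,190],feed=120); 
robot.servo_line([584,-150,220],feed=250)
o=robot.observe(); print(o["t"],o["contact_force"])
i=viewer.read_camera("scene"); j=viewer.read_camera("top")
for n in("crown","shoulder"):
  for c in("scene","top"):
    print(n,c,[(w(d["at"],c).round(1).tolist(),round(d["confidence"],2)) for d in viewer.pinpoint(n,c)[:4]])
save(np.hstack([cv2.resize(k,None,fx=5,fy=5,interpolation=cv2.INTER_CUBIC) for k in (i[180:260,235:315],j[155:235,250:330])]),"c5")
```

```text
18.0417 [-0.34204877  1.01837675  0.7511315 ] 0.7473629488500805
19.4167 [-0.22998511  0.86159828 -0.665394  ]
crown scene [([590.1, -31.0, 152.6], 0.72), ([525.6, 370.4, 93.3], 0.7), ([390.5, 136.3, 96.7], 0.59)]
crown top [([581.8, -28.9, 154.5], 0.61), ([384.4, 134.6, 95.0], 0.61), ([527.9, 373.4, 96.6], 0.56)]
shoulder scene [([530.9, 372.3, 49.7], 0.89), ([387.0, 133.9, 48.0], 0.61), ([587.8, -29.0, 107.1], 0.49)]
shoulder top [([530.0, 372.4, 52.3], 0.79), ([583.5, -33.3, 112.3], 0.59), ([387.3, 140.9, 48.1], 0.5), ([431.9, -10.7, 0.1], 0.43)]
```

View pics/c5.png

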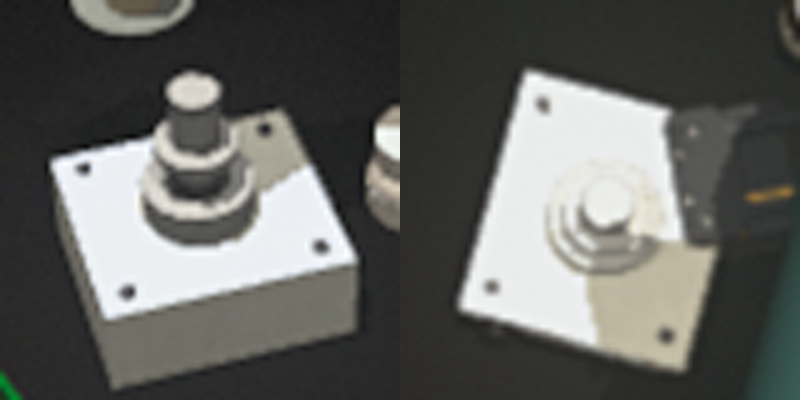

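Run:
```python
from h import *
grip(1.0)
A=0.294+np.pi/2
robot.movep([473.7,-294.2,180],down(A))
robot.servo_line([473.7,-294.2,110],feed=150)
robot.servo_line([473.7,-294.2,60],feed=70)
o=robot.observe(); print(o["t"],o["tcp_pos"],o["contact_force"])
grip(0.0,60)
o=robot.observe(); print(o["t"],o["grip_width"]*92,o["contact_force"],o["wrist_torque"],o["joints"])
robot.servo_line([473.7,-294.2,80],feed=60)
robot.servo_line([473.7,-294.2,250],feed=150)
o=robot.observe(); print(o["t"],o["grip_width"]*92,o["contact_force"],o["wrist_torque"])
i=viewer.read_camera("scene"); j=viewer.read_camera("top")
save(np.hstack([cv2.resize(k,None,fx=4,fy=4,interpolation=cv2.INTER_CUBIC) for k in (i[90:190,215:315],j[180:280,340:440])]),"c6")
```

```text
22.4833 [ 473.86722538 -294.43459346   60.14972791] [0.39509155 0.34183462 0.97766871]
23.325 40.971033125616295 [ 0.0624982  -0.83104405  0.37961121] [-0.15587276  0.00409984  0.017239  ] [ 0.16563938  0.49605255  0.42029339  1.9486118  -0.28718239  0.75446038
  2.61667123]
25.0917 41.00274570064098 [-0.41201387  0.73498503 -4.55795943] [0.05362298 0.0124204  0.0129411 ]
```

View pics/c6.png

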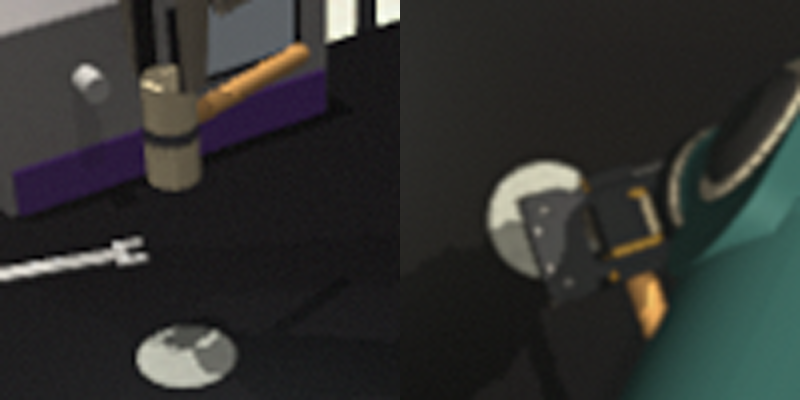

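Run:
```python
from h import *
robot.servo_line([584,-31.8,250],feed=220)
robot.servo_line([584,-31.8,216],feed=80)
robot.hold(0.3)
f0=np.mean([np.array(robot.observe()["contact_force"]) for _ in range(3)],0)
o=robot.observe(); print(o["t"],o["tcp_pos"],f0,o["wrist_torque"])
z=216.; log=[]
while z>180 and o["t"]<50:
    f=o["contact_force"][2]-f0[2]
    z-= 0.8 if f<8.5 else 0.3
    robot.servo_line([584,-31.8,z],feed=15)
    o=robot.observe(); g=np.array(o["contact_force"])-f0
    log.append((round(z,1),round(o["tcp_pos"][2],1),g.round(1).tolist()))
    if g[2]>20.5: break
for l in log[::3] if len(log)>40 else log: print(*l)
print(log[-8:],o["t"],o["grip_width"]*92)
```

```text
27.5083 [584.25419558 -31.71468842 216.42198783] [-0.84633709 -0.42805191 -4.56428917] [0.06638429 0.01916978 0.03031355]
215.2 215.2 [0.5, 0.0, 0.1]
212.8 212.8 [1.1, 0.4, 1.6]
210.4 210.3 [0.4, 0.2, -0.2]
208.0 208.1 [1.2, 0.4, 0.3]
205.6 205.5 [1.2, 0.4, 2.7]
203.2 203.1 [0.8, 0.2, 1.9]
200.8 200.7 [0.8, 0.8, 2.5]
198.4 198.3 [0.4, 0.1, 2.0]
196.0 195.9 [1.3, 0.6, 2.0]
193.6 194.1 [0.3, 0.6, 6.2]
192.2 193.8 [-0.7, 0.8, 12.8]
191.3 193.3 [0.9, 1.5, 14.2]
190.4 192.4 [0.8, 1.6, 13.4]
189.5 191.5 [0.7, 2.1, 14.2]
188.6 191.1 [0.2, 1.1, 17.1]
187.7 191.0 [-0.6, 1.3, 19.3]
[(189.5, np.float64(191.5), [0.7, 2.1, 14.2]), (189.2, np.float64(191.3), [-0.3, 1.0, 13.9]), (188.9, np.float64(191.2), [0.6, 1.3, 15.0]), (188.6, np.float64(191.1), [0.2, 1.1, 17.1]), (188.3, np.float64(191.1), [0.2, 1.3, 16.1]), (188.0, np.float64(191.1), [-1.0, 1.4, 17.8]), (187.7, np.float64(191.0), [-0.6, 1.3, 19.3]), (187.4, np.float64(191.0), [0.4, 1.5, 20.9])] 39.2583 40.98573338172013
```

Run:
```python
from h import *
robot.servo_line([584,-31.8,200],feed=50)
robot.servo_line([584,-31.8,250],feed=150)
robot.servo_line([472,-298,250],feed=220)
robot.servo_line([472,-298,75],feed=150)
robot.hold(0.2); o=robot.observe(); b=o["contact_force"][2]; z=66.
robot.servo_line([472,-298,z],feed=60)
while z>56:
    z-=0.7; robot.servo_line([472,-298,z],feed=20); o=robot.observe()
    if o["contact_force"][2]-b>3: break
print(o["t"],o["tcp_pos"],o["contact_force"],b)
grip(1.0); robot.hold(0.2)
robot.servo_line([472,-298,110],feed=80)
robot.servo_line([472,-298,240],feed=200)
robot.servo_line([440,-170,280],feed=250)
o=robot.observe(); print(o["t"],o["contact_force"])
i=viewer.read_camera("scene"); j=viewer.read_camera("top")
for n in("crown","mallet","pad","shoulder"):
  for c in("scene","top"):
    print(n,c,[(w(d["at"],c).round(1).tolist(),round(d["confidence"],2)) for d in viewer.pinpoint(n,c)[:4]])
save(i,"s7")
save(np.hstack([cv2.resize(i[130:250,215:335],(400,400)),cv2.resize(j[150:270,270:390],(400,400))]),"c7")
```

```text
45.675 [ 472.45320203 -298.02095747   60.08353197] [-0.15103993  0.19075757 -0.14314026] -4.89264833229091
49.0167 [-0.10295568 -0.18205241 -0.0177862 ]
crown scene [([588.4, -29.9, 133.9], 0.84), ([391.0, 135.9, 96.7], 0.63), ([526.4, 371.9, 94.2], 0.6)]
crown top [([580.2, -32.2, 138.0], 0.78), ([383.7, 135.6, 92.7], 0.76), ([527.7, 372.9, 98.8], 0.75)]
mallet scene [([478.2, -295.5, 2.5], 0.91), ([588.1, -29.6, 90.4], 0.37)]
mallet top [([582.3, -33.4, 40.2], 0.72), ([584.6, -29.9, 81.3], 0.42)]
pad scene [([470.2, -298.8, 0.7], 0.64)]
pad top []
shoulder scene [([388.8, 132.0, 45.9], 0.75), ([531.6, 373.4, 46.5], 0.74), ([586.7, -29.9, 90.0], 0.66), ([499.8, -502.8, -0.6], 0.64)]
shoulder top [([391.4, 136.8, 45.8], 0.73), ([528.7, 372.7, 48.9], 0.65), ([584.0, -29.8, 92.6], 0.48)]
```

View pics/c7.png

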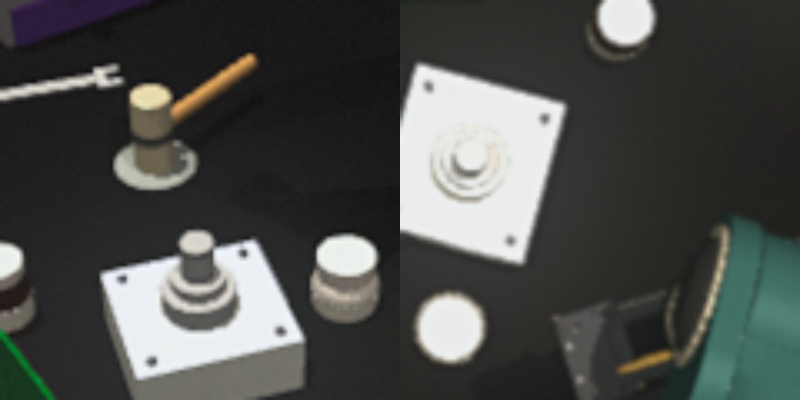

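Arbor is driven in, upright and low (crop 197,243), and the mallet stands upright on its pad (crop 152,165). Handing in.

```bash
python3 -c "
from cell import robot
robot.job_done(); print(robot.observe()['t'])"
```

```text
the job is handed in; nothing more can be done
the job is handed in; nothing more can be done
```

I took the steel arbor from the middle rack hole and seated it lightly in the mill socket, with its shoulder about 22 mm above the face. After letting go, I pressed it down with the mallet in small steps rather than striking it. I then stood the mallet back on its pad and handed the job in. The robot clock read about 49 s at my last check.

**Drive:** the arbor slid easily at about 2–3 N, then moved about 2.7 mm at 13–15 N, then stopped dead. I pressed on to about 21 N at the wrist without further movement, below the 28 N limit. The lock value can't be read directly, so "locked" rests on that force and travel pattern.

**Last checks:**
- **Arbor:** it looks upright and centred. The camera networks put the shoulder about 5–8 mm above the face; the mallet height at the stop puts it at about 5 mm.
- **Mallet:** it looks upright. It was set down within about 4 mm of the measured pad centre; the network's scene estimate differs by about 9 mm, well inside the 35 mm limit.
- **Robot:** it was clear of everything, with no contact force.

**Disagreements:** heights measured from the two cameras came out 3–7 mm below the stated ones, which I put down to calibration. In the last top picture the arm hid the mallet and pad, so the network's "mallet" there was really the mill. I did not measure the bystanders' positions again; those visible in the last picture looked unmoved.

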